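# Dim the inspection lamp and hold its diffuser cell keyed home

### The job

The inspection lamp on the carving table has to be made ready: first turn the dimmer knob clockwise so that its pointer stands at the long mark of the scale. Then turn the knurled diffuser cell, which sits loosely on top of the lamp's three hidden pins, until its keyways drop over them, push it straight down against the spring until it is fully home, and finish while still holding it pushed home in the gripper, because it springs back up if let go. Leave the dial at its mark and do not disturb the pots, tools and other things on the table.

Things in the scene. Friction and masses are not known exactly. Their poses are not given: they have to be found in the camera images.
- dial (a joint): angle of the dimmer knob in rad: grows as it turns clockwise seen from above, runs from 0 to 4.4, stands at 0.3 to 1.35 at the start. The long mark of the scale is at 1.75 (100 degrees clockwise from the box's -x side); the knob stays where it is left
- dial_grip (a point): point on the axis of the dimmer knob, at the height to grip it. The knob is a black disc, 44 mm across, with an upright bar handle on it: the bar is 42 mm long, 14 mm thick, reaches from 23 mm below this point to 7 mm above it (the disc's top is at 23 mm below). The axes turn with the knob: x runs along the bar, z is up; a white line on top at the -x end of the bar is the pointer
- dimmer: grey dimmer box with a black top, 110 x 110 x 50 mm, fixed to the table, the knob at the centre of its top with a scale of short white ticks and one long broad white mark round it; origin at the centre of its underside. It and the lamp may stand on either side of each other
- lamp: upward-shining inspection lamp fixed to the table: grey foot 120 x 120 x 12 mm, on it a black drum of 92 mm diameter up to 48 mm height, on that a steel spigot of 35 mm diameter that reaches up into the cell to 94 mm. Origin: centre of its underside, on the spigot's upright axis
- lamp_pins (a point): point on the lamp's upright axis at the height of its pins, 78 mm above the table. Three radial pins, 5 mm thick and 120 degrees apart, stick out of the spigot, hidden by the cell; their angle about the axis varies and is not known, also not from these axes. Below them is a seat on a spring
- cell_center (a point): centre, half-way up, of the diffuser cell: an aluminium cup, 56 mm in diameter, 50 mm tall, 120 to 260 g, knurled round its side, open below, its top closed by a white diffuser; z is up, along its axis. An inner flange has three keyways 120 degrees apart, 12 mm wide: it can drop within about 0.15 rad either side of the exact angle, found within at most 120 degrees of turning either way
- cell: the same cell, origin at the centre of its underside, 25 mm below cell_center. It rests on the pins with this origin 70 mm above the table; keyed it comes down 12 mm (58 mm) onto the spring seat, and pushed home 6 mm more (52 mm) to a hard stop. The spring gives 4 N at first, 10 N at home. Play on the spigot 2 mm a side. It falls only if pressed lightly or let go
- pot_tall: bystander, to be left alone: carved bamboo brush pot, 90 mm across, 130 mm tall, open top; origin at the centre of its underside
- pot_wide: bystander, to be left alone: carved bamboo brush pot, 110 mm across, 100 mm tall, open top; origin at the centre of its underside
- whetstone: bystander, to be left alone: flat two-layer whetstone, 60 x 170 x 26 mm, long along its y; origin under its centre
- gouge: bystander, to be left alone: carving gouge about 170 mm long and at most 30 mm high, lying along its x, usually between the lamp and the dimmer box
- mallet: bystander, to be left alone: wooden carver's mallet about 240 mm long, lying along its x
- glue: bystander, to be left alone: closed glue jar, 56 mm across, 70 mm tall; origin at the centre of its underside
- blank: bystander, to be left alone: bamboo blank, 50 x 120 x 30 mm, long along its y; origin under its centre
Mind the look-alikes: they are no part of the job. Leave any green or purple look-alike of the dimmer alone.

How it is judged:
By the outcome, as a careful person would: the job done as asked, in the order asked, and still so for the second after the job is handed in, while the arm keeps its last pose, push and grip.
It also fails if it takes over 72 s, if anything falls off the work surface, if the arm or the gripper's body presses on something with over 40 N, if the wrist force passes 120 N, or if a joint passes its speed limit or range.

### The arm

A 7-joint arm with a two-finger parallel gripper is mounted at the origin on the work surface. World frame = base frame: x ahead of the robot, y to its left, z up, the work surface at z = 0. Lengths are in m, angles in rad, forces in N, time in s.
With the tool pointing down it reaches from about 0.4 to 0.9 m from the base axis. Payload 5.6 kg.
Tool frame: the origin (TCP) lies midway between the tips of the shut fingers; the grasp point (between the pads) lies 19 mm behind it; y points along the fingers, z is the direction in which the jaws open and shut, and the axes are right-handed (so a half turn about y gives the same grasp; the last joint's range is limited). The gripper opens to 92 mm and grips with 3 to 60 N. Pads are 20 mm wide; open, the fingers measure 128 mm over their backs; the gripper's body (75 mm by 189 mm) begins 69 mm behind the grasp point.
Start: joints at [-1.29, 0.468, -0.012, 1.603, 0.006, 1.071, -0.056], TCP at [0.207, 0.616, 0.215] pointing down, gripper open.
Joint ranges: [-2.53, 2.53], [-0.31, 2.02], [-1.57, 1.55], [0.28, 2.44], [-1.29, 4.43], [0.15, 1.84], [-2.92, 2.92]. Speed limits (rad/s): [2.57, 2.57, 3.14, 3.14, 3.14, 3.14, 3.14].

### API

Orientations are given as a 3x3 rotation matrix whose columns are the frame's x, y, z axes.
In Python, from station import env, effector, solver, viewer, workorder, search_frame, tip_of gives the robot as it stands. Calls block until the motion is done:
- env.reach(position, orientation): joint-space move of the TCP to a pose.
- env.movel(position, frame=None, rate=0.15): straight line of the TCP; frame=None keeps the orientation; rate is the mean speed in m/s.
- env.goto_joints(angles): joint-space move.
- effector.release() and effector.grasp(squeeze=None): open the fingers fully, or close them until they stop; squeeze is the grip in N (None keeps the last).
- env.pause(seconds).
- solver.inverse_kinematics(position, orientation): joint angles nearest the present ones, or None.
- env.sense(): the state.
- viewer.read_camera(name): name is "scene" or "top"; returns (picture, depth): 480x640x3 uint8, red, green, blue; 480x640 float32, m along the optical axis (not along the pixel's ray), 0 where there is no reading.
- viewer.camera_info(name): a dict with "intrinsics" (3x3 intrinsics, pixels), "eye" and "rotation" of the camera in the world. Camera axes: x right, y up, looking along -z (the intrinsics and any distortion apply to the point x, -y, -z); pixel columns grow to the right and rows downward; lengths in m; the calibration is good to about 2 mm. A picture is of the moment at which its call begins. camera_info takes no time and is no camera call.
A pose or a line that the arm cannot do raises env.PlanningError and nothing moves.
- workorder.finish_job(): hands the job in, once; it reports no verdict.
Trained networks look in the newest picture that a camera, given by its name, has taken for a name from the list of things; names that differ only in an ending like _2 or _b are one class to them, and where a whole thing is asked for, a point or a joint stands for the part that bears it (a point fixed in the world has none). Each returns a list of dicts, best first, with "score" (0 to 1); they miss things now and then, are a little off and sometimes report something else, mostly with a low value. They report only what shows in the picture. A call takes as long as a camera call. They do not tell look-alikes from the thing itself.
- search_frame(camera, name): "at" ([x, y, z] in m, in world coordinates, good to about 4 mm: the middle of the surface that is visible of it).
- tip_of(camera, name): "at" ([x, y, z] in m, in world coordinates, good to about 4 mm: a listed point, or the origin of a listed thing).
The state is a dict: "t": time; "joint_positions": joint angles; "joint_velocities": joint speeds; "tau": joint torques, N m; "ee_pos": TCP position; "tcp_rot": TCP orientation; "wrist_force": force on the tool from outside, world axes, zero at the start; "moment": the same for the moment, N m; "gripper_width": finger opening in m.
Only numpy, scipy, OpenCV 4.12 (cv2) and the standard library are available. Lean on these libraries where they do the work, as an engineer would, in place of code of your own. Each camera call takes 0.05 s, during which the arm holds its last target.

## Working session

There is one attempt and no reset: what is moved stays moved. The work goes in short steps, each a Python script; the robot and the scene stay as the last script left them, time stands still between calls to the robot, and variables do not carry over. Pictures are saved under pics/ and viewed, and the job is handed in when it is done.

```bash
mkdir -p pics; ls
python3 - <<'E'
from station import env, effector, solver, viewer, workorder, search_frame, tip_of
import cv2
for c in ["scene","top"]:
    p,d=viewer.read_camera(c); cv2.imwrite(f"pics/{c}0.png",p[:,:,::-1])
    i=viewer.camera_info(c); print(c,i["eye"].round(3) if hasattr(i["eye"],"round") else i["eye"]); print(i["rotation"],i["intrinsics"],i.keys())
    for n in ["dial_grip","dimmer","lamp","lamp_pins","cell_center","gouge","pot_tall","pot_wide","glue","mallet"]:
        print(n,[( [round(float(v),3) for v in r["at"]],round(float(r["score"]),2)) for r in tip_of(c,n)][:3])
s=env.sense(); print(s["t"],s["ee_pos"],s["tcp_rot"],s["gripper_width"])
E
```

```text
pics
scene [1.881 0.124 0.966]
[[-7.69350624e-02 -5.31429334e-01  8.43601718e-01]
 [ 9.97036083e-01 -4.11883619e-02  6.49812919e-02]
 [ 2.13608184e-04  8.46100693e-01  5.33023051e-01]] [[564.67745876   0.         314.31521996]
 [  0.         564.67745876 239.01599454]
 [  0.           0.           1.        ]] dict_keys(['intrinsics', 'eye', 'rotation'])
dial_grip [([0.674, -0.406, 0.086], 0.58), ([0.252, -0.433, 0.085], 0.57), ([0.467, -0.13, 0.087], 0.45)]
dimmer [([0.67, -0.4, 0.001], 0.98), ([0.248, -0.435, 0.005], 0.93), ([0.222, 0.295, -0.002], 0.9)]
lamp [([0.491, 0.17, 0.002], 0.61)]
lamp_pins [([0.494, 0.172, 0.08], 0.88)]
cell_center [([0.487, 0.17, 0.099], 0.67)]
gouge []
pot_tall []
pot_wide [([0.774, -0.175, -0.0], 0.93)]
glue [([0.519, -0.333, -0.0], 0.63)]
mallet [([0.516, 0.42, -0.001], 0.72)]
top [ 0.269 -0.004  1.548]
[[ 0.01450678  0.98726225 -0.15843865]
 [-0.99988778  0.014916    0.00139392]
 [ 0.00373943  0.15840065  0.98736784]] [[624.33848223   0.         323.15047137]
 [  0.         624.33848223 231.66617456]
 [  0.           0.           1.        ]] dict_keys(['intrinsics', 'eye', 'rotation'])
dial_grip [([0.25, -0.437, 0.087], 0.87), ([0.678, -0.404, 0.084], 0.81), ([0.226, 0.293, 0.084], 0.67)]
dimmer [([0.246, -0.434, 0.003], 0.87), ([0.673, -0.404, 0.003], 0.81), ([0.224, 0.297, 0.002], 0.74)]
lamp [([0.489, 0.172, -0.001], 0.74), ([0.514, -0.334, 0.001], 0.56)]
lamp_pins [([0.491, 0.174, 0.075], 0.58)]
cell_center [([0.495, 0.172, 0.095], 0.73)]
gouge [([0.538, -0.01, 0.004], 0.94)]
pot_tall [([0.759, 0.212, 0.0], 0.56)]
pot_wide [([0.777, -0.175, -0.001], 0.7)]
glue [([0.516, -0.335, -0.001], 0.89), ([0.49, 0.172, 0.001], 0.48)]
mallet [([0.521, 0.425, -0.001], 0.66)]
1.1 [0.20686932 0.61622289 0.21463114] [[ 9.48010096e-01  6.15331211e-05  3.18240247e-01]
 [-3.18240251e-01  6.70759415e-05  9.48010094e-01]
 [ 3.69877558e-05 -9.99999996e-01  8.31709856e-05]] 0.09186322479298369
```

View pics/scene0.png

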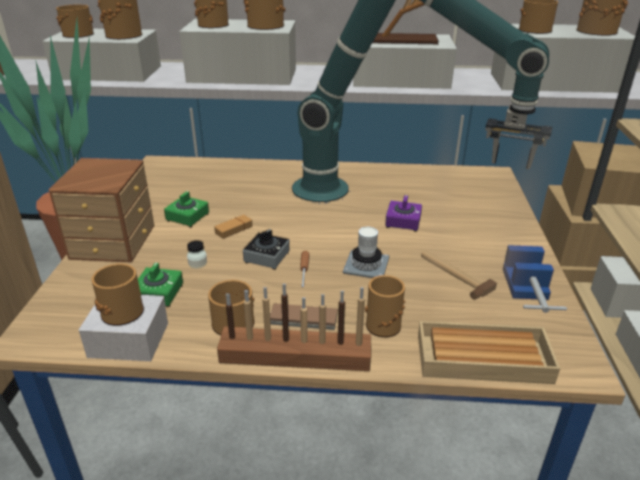

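View pics/top0.png

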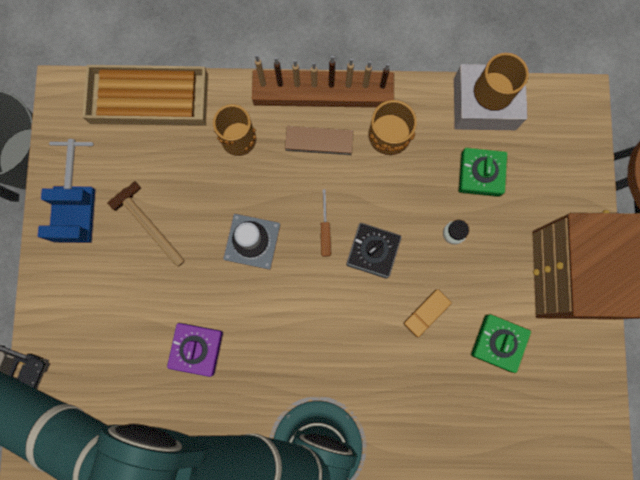

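The scene view shows the grey and black dimmer at about (267,248) and the lamp with its white cell at (367,250). In the top view they are at (374,250) and (250,238). The green and purple boxes are look-alikes. Next I'll rectify the dimmer and lamp regions.

```bash
cat > H.py <<'E'
from station import env, effector, solver, viewer, workorder, search_frame, tip_of
import cv2, numpy as np
def proj(c,P):
    i=viewer.camera_info(c); K=np.array(i["intrinsics"]);R=np.array(i["rotation"]);e=np.array(i["eye"])
    q=(np.atleast_2d(P)-e)@R; q=q*[1,-1,-1]; u=q@K.T; return u[:,:2]/u[:,2:]
def rect(c,p,cx,cy,z,h=0.08,n=600):
    # out: col-> -y (right = -y), row -> -x (up = +x)
    W=np.array([[cx+h,cy+h,z],[cx+h,cy-h,z],[cx-h,cy-h,z],[cx-h,cy+h,z]])
    M=cv2.getPerspectiveTransform(proj(c,W).astype(np.float32),np.float32([[0,0],[n,0],[n,n],[0,n]]))
    return cv2.warpPerspective(p,M,(n,n),flags=cv2.INTER_CUBIC)
def cloud(c,d):
    i=viewer.camera_info(c); K=np.array(i["intrinsics"]);R=np.array(i["rotation"]);e=np.array(i["eye"])
    v,u=np.mgrid[0:480,0:640]; r=np.stack([(u-K[0,2])/K[0,0],-(v-K[1,2])/K[1,1],-np.ones_like(u)],-1)*d[...,None]
    return r@R.T+e
E
python3 - <<'E'
from H import *
p,d=viewer.read_camera("top")
np.savez("top0.npz",p=p,d=d)
a=rect("top",p,.467,-.13,.05); b=rect("top",p,.467,-.13,.092,.04)
cv2.imwrite("pics/dim_rect.png",cv2.resize(np.hstack([a,b])[:,:,::-1],(800,400)))
P=cloud("top",d)
m=(d>0)&(abs(P[...,0]-.467)<.09)&(abs(P[...,1]+.13)<.09)
t=m&(P[...,2]>.04)
r=cv2.minAreaRect(P[t][:,:2].astype(np.float32)); print("box",r,np.percentile(P[t][:,2],[5,50,95,100]), cv2.boxPoints(r))
k=m&(P[...,2]>.078); print("bar",k.sum(),cv2.minAreaRect(P[k][:,:2].astype(np.float32)),P[k].mean(0))
m=(d>0)&(abs(P[...,0]-.49)<.06)&(abs(P[...,1]-.172)<.06)&(P[...,2]>.105)
print("cell",m.sum(),cv2.minEnclosingCircle(P[m][:,:2].astype(np.float32)),P[m].mean(0),np.percentile(P[m][:,2],[50,100]))
m=(d>0)&(abs(P[...,0]-.49)<.1)&(abs(P[...,1]-.172)<.1)&(P[...,2]>.006)
print("lampfoot",cv2.minAreaRect(P[m][:,:2].astype(np.float32)))
E
```

```text
box ((0.46958208084106445, -0.13045701384544373), (0.10997586697340012, 0.11105550825595856), 72.94944763183594) [0.04434495 0.05152795 0.0876006  0.10115423] [[ 0.40037167 -0.16674644]
 [ 0.5065459  -0.19930962]
 [ 0.5387925  -0.09416759]
 [ 0.43261826 -0.06160441]]
bar 110 ((0.4689387083053589, -0.12976884841918945), (0.014169064350426197, 0.04064476117491722), 41.971553802490234) [ 0.46834483 -0.12955455  0.09309365]
cell 472 ((0.49029040336608887, 0.17122748494148254), 0.028724608942866325) [0.4898762  0.17068187 0.11851992] [0.11878731 0.12783398]
lampfoot ((0.4887758493423462, 0.1726776659488678), (0.19842904806137085, 0.19845469295978546), 89.40576171875)
```

View pics/dim_rect.png

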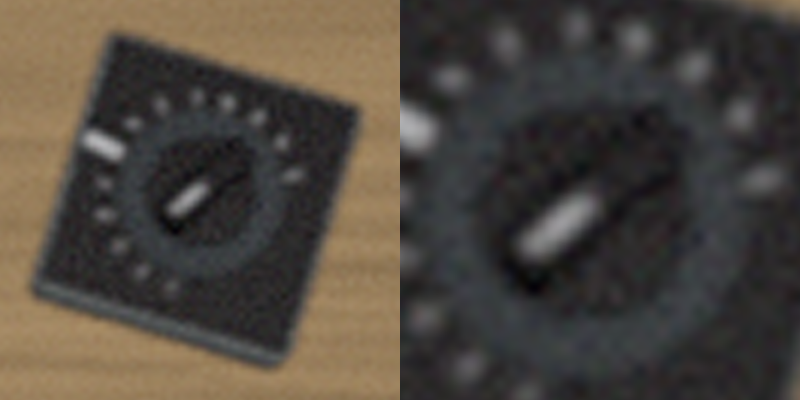

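Rectified view (left panel): the long mark is at (105,145), which gives a world bearing of 63.4°. The box edges put its -x side at 163°, so the 100° mark should be at 62.9°, which agrees. The pointer line is at (187,198), bearing about 132°, so the dial reads about 0.54 rad. I'll check the lamp axis and the IK next.

```bash
cat >> H.py <<'E'
def Rj(deg):
    a=np.radians(deg); c,s=np.cos(a),np.sin(a)
    return np.array([[s,0,c],[-c,0,s],[0,-1,0.]])
def st(m=""):
    s=env.sense(); R=np.array(s["tcp_rot"]); print(m,"t%.1f"%s["t"],np.round(s["ee_pos"],4),"jaw%.1f"%np.degrees(np.arctan2(R[1,2],R[0,2])),"F",np.round(s["wrist_force"],1),"Mz%.2f"%s["moment"][2],"w%.4f"%s["gripper_width"],"j7 %.2f"%s["joint_positions"][6]); return s
E
python3 - <<'E'
from H import *
z=np.load("top0.npz"); P=cloud("top",z["d"]);d=z["d"]
for lo,hi,w in [(.007,.02,.085),(.04,.056,.06),(.11,.13,.04)]:
    m=(d>0)&(np.hypot(P[...,0]-.49,P[...,1]-.172)<w+.01)&(P[...,2]>lo)&(P[...,2]<hi)
    q=P[m][:,:2].astype(np.float32); print(lo,len(q),cv2.minAreaRect(q),cv2.minEnclosingCircle(q))
print("scene")
p,d=viewer.read_camera("scene"); P=cloud("scene",d)
for c,lo,w in [((.49,.172),.112,.05),((.469,-.13),.085,.04)]:
    m=(d>0)&(np.hypot(P[...,0]-c[0],P[...,1]-c[1])<w)&(P[...,2]>lo); q=P[m]
    print(len(q),q.mean(0),cv2.minAreaRect(q[:,:2].astype(np.float32)),np.percentile(q[:,2],[50,98]))
for a in (42,222): 
  for b in (a,a-69):
    q=solver.inverse_kinematics([.469,-.130,.071],Rj(b)); print(b,None if q is None else np.round(q,2))
for b in range(0,360,30):
    q=solver.inverse_kinematics([.49,.172,.08],Rj(b)); print("c",b,None if q is None else np.round(q,2))
E
```

```text
0.007 1126 ((0.4882010817527771, 0.17369186878204346), (0.17399552464485168, 0.16982093453407288), 85.85127258300781) ((0.49043962359428406, 0.1732863485813141), 0.09294046461582184)
0.04 537 ((0.4901863634586334, 0.17117387056350708), (0.0882156491279602, 0.08924099802970886), 89.15287780761719) ((0.4897751808166504, 0.17023703455924988), 0.045925598591566086)
0.11 462 ((0.49045658111572266, 0.17045578360557556), (0.05489010363817215, 0.05457118898630142), 74.94589233398438) ((0.49029040336608887, 0.17122748494148254), 0.028724608942866325)
scene
198 [0.4950286  0.17165275 0.11850447] ((0.4904628098011017, 0.17154216766357422), (0.06736630201339722, 0.05168185010552406), 0.6500085592269897) [0.11856066 0.12352843]
67 [ 0.47386336 -0.12878559  0.09144706] ((0.47264188528060913, -0.12789177894592285), (0.024373749271035194, 0.04341237246990204), 38.95817184448242) [0.09134621 0.09842304]
42 [-0.35  0.48  0.69  2.14 -0.49  0.68  1.4 ]
-27 [-0.52  0.57  0.92  2.15 -0.68  0.75  0.37]
222 [-0.64  0.69  1.12  2.15 -0.86  0.85 -1.4 ]
153 [ 0.92  0.6  -0.89  2.06  0.67  0.79  2.29]
c 0 [-0.75  0.46  0.43  2.05 -0.29  0.69 -0.13]
c 30 [-0.68  0.45  0.34  2.04 -0.23  0.69  0.33]
c 60 [-0.6   0.44  0.25  2.04 -0.17  0.68  0.8 ]
c 90 [-0.53  0.44  0.16  2.03 -0.11  0.68  1.26]
c 120 [-0.41  0.44  0.01  2.02 -0.01  0.68  1.7 ]
c 150 [-0.33  0.44 -0.09  2.02  0.06  0.68  2.16]
c 180 [-0.24  0.45 -0.2   2.01  0.14  0.69  2.62]
c 210 [-1.32  0.92  1.34  2.08 -1.06  1.1  -2.07]
c 240 [-1.32  0.92  1.34  2.08 -1.06  1.1  -1.54]
c 270 [-0.9   0.5   0.62  2.05 -0.44  0.72 -1.57]
c 300 [-0.83  0.48  0.53  2.05 -0.37  0.71 -1.11]
c 330 [-0.82  0.47  0.51  2.05 -0.35  0.7  -0.6 ]
```

Run:
```python
from H import *
st()
env.reach([.469,-.130,.20],Rj(42)); st("above")
env.movel([.469,-.130,.071],rate=.12); st("down")
effector.grasp(25); s=st("grip")
q=np.array(s["joint_positions"]); q[6]-=np.radians(69.0)
env.goto_joints(q); st("turned")
effector.release(); st("rel")
env.movel([.469,-.130,.20],rate=.15); st()
```

```text
t1.2 [0.2068 0.6162 0.2146] jaw71.4 F [0.6 0.7 0.6] Mz-0.01 w0.0916 j7 -0.06
above t4.0 [ 0.4694 -0.1292  0.1999] jaw42.1 F [-0.2  0.2 -0.9] Mz0.02 w0.0918 j7 1.16
down t5.2 [ 0.4695 -0.1301  0.0716] jaw42.0 F [ 0.5 -0.  -0.2] Mz-0.01 w0.0918 j7 1.37
grip t6.4 [ 0.4686 -0.1303  0.071 ] jaw42.0 F [-1.9 -0.4  1.2] Mz0.03 w0.0139 j7 1.37
turned t7.5 [ 0.469  -0.1303  0.071 ] jaw-27.0 F [ 0.9 -0.  -2. ] Mz-0.07 w0.0137 j7 0.16
rel t8.7 [ 0.4686 -0.1303  0.071 ] jaw-27.0 F [ 0.8 -0.5  0.6] Mz0.05 w0.0918 j7 0.16
 t9.7 [ 0.4684 -0.1297  0.1993] jaw-27.0 F [-0.9 -0.2 -0.4] Mz0.02 w0.0919 j7 -0.04
```

Next I'll move above the cell and look at the dial from there. The jaw starts at 115°, so turning clockwise has room.

Run:
```python
from H import *
env.reach([.490,.1715,.22],Rj(130)); st("above cell")
p,d=viewer.read_camera("top"); np.savez("top1.npz",p=p,d=d)
a=rect("top",p,.469,-.13,.05); b=rect("top",p,.469,-.13,.093,.04)
cv2.imwrite("pics/dim1.png",cv2.resize(np.hstack([a,b])[:,:,::-1],(800,400)))
P=cloud("top",d); k=(d>0)&(np.hypot(P[...,0]-.469,P[...,1]+.13)<.03)&(P[...,2]>.078); print("bar",k.sum(),cv2.minAreaRect(P[k][:,:2].astype(np.float32)))
p,d=viewer.read_camera("scene");cv2.imwrite("pics/scene1.png",p[:,:,::-1])
```

```text
above cell t11.4 [0.49   0.1707 0.2196] jaw129.9 F [-0.2  0.2 -0.1] Mz-0.00 w0.0923 j7 1.94
bar 119 ((0.469195157289505, -0.13058264553546906), (0.040986184030771255, 0.015418831259012222), 64.1141357421875)
```

View pics/dim1.png

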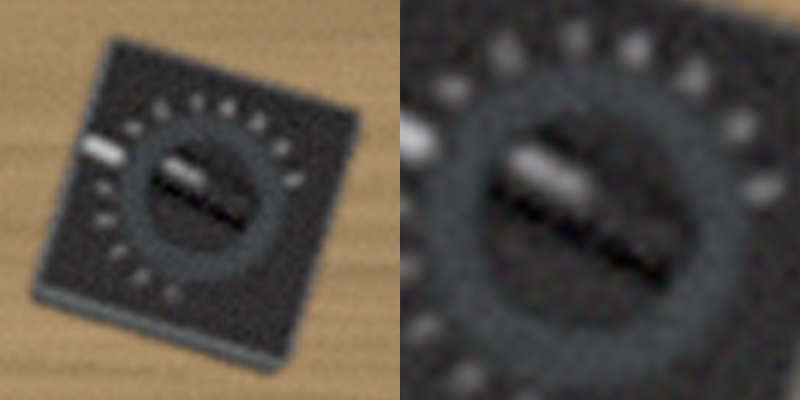

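View pics/scene1.png

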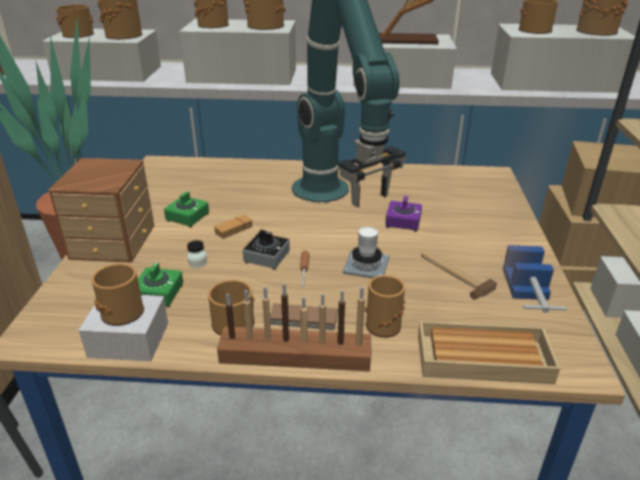

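Run:
```python
from H import *
for f in ("top0.npz","top1.npz"):
    z=np.load(f); p=z["p"]
    def line(zz,c,h,r0,r1,label,win=None):
        im=rect("top",p,c[0],c[1],zz,h,600).min(2).astype(float)
        v,u=np.mgrid[0:600,0:600]; X=(299.5-v)/300*h; Y=(299.5-u)/300*h; r=np.hypot(X,Y)
        m=(r>r0)&(r<r1)
        if win is not None: 
            a=np.degrees(np.arctan2(Y,X)); m&=abs(a-win)<10
        w=np.where(m,np.clip(im-110,0,None),0); x,y=(w*X).sum()/w.sum(),(w*Y).sum()/w.sum()
        C=np.cov(np.stack([X[m],Y[m]]),aweights=w[m]); e,V=np.linalg.eigh(C); v=V[:,1]
        print(f,label,"centroid",c[0]+x,c[1]+y,"bearing",np.degrees(np.arctan2(y,x)),"dir",np.degrees(np.arctan2(v[1],v[0]))%180, np.sqrt(e))
    line(.093,(.469,-.1302),.03,0,.022,"ptr"); line(.050,(.469,-.1302),.06,.03,.055,"mark",63)
```

```text
top0.npz ptr centroid 0.4621279886979004 -0.12214969849838724 bearing 130.48519925786317 dir 129.6439384234288 [0.00097649 0.00311718]
top0.npz mark centroid 0.48904460114047454 -0.09130038015819487 bearing 62.73838279913419 dir 64.75205426709539 [0.00147889 0.00396825]
top1.npz ptr centroid 0.4750391778837749 -0.11875409934320606 bearing 62.182615209136785 dir 61.73625463414965 [0.00087653 0.00342342]
top1.npz mark centroid 0.4890538852910256 -0.09130680036272881 bearing 62.72372629290259 dir 64.5381937559715 [0.0015624  0.00405035]
```

The dial is set: the pointer bears 62.2° against 62.7° for the mark. The scene view shows nothing else moved. Next is the cell.

Run:
```python
from H import *
env.movel([.490,.1712,.078],rate=.12); st("down")
effector.grasp(40); st("grip")
for dz in (.001,.002,.003):
    env.movel([.490,.1712,.078-dz],rate=.02); s=st("probe%.3f"%dz)
    if s["wrist_force"][2]>12: break
```

```text
down t12.8 [0.4905 0.1714 0.0787] jaw130.0 F [ 0.  -0.3 -0.2] Mz0.03 w0.0919 j7 2.00
grip t13.5 [0.49   0.1712 0.0781] jaw130.0 F [0.1 0.2 0.5] Mz-0.01 w0.0557 j7 2.00
probe0.001 t13.7 [0.4902 0.1713 0.0778] jaw130.0 F [-2.  -0.9  8.8] Mz-0.01 w0.0559 j7 2.00
probe0.002 t14.0 [0.4902 0.1713 0.0776] jaw130.0 F [-4.1 -2.2 16.1] Mz-0.02 w0.0562 j7 2.00
```

Pressing on the pins reads about 8 N per mm, so it's easy to tell blocked from dropped. Next I'll step round clockwise and probe at each step.

Run:
```python
from H import *
env.movel([.490,.1712,.078],rate=.02)
a=130.
found=False
for k in range(11):
    a-=11.
    try: env.movel([.490,.1712,.078],Rj(a),rate=.02)
    except env.PlanningError as e: print(e); break
    st("turn")
    env.movel([.490,.1712,.0765],rate=.02); s=st(" probe")
    if s["wrist_force"][2]<5: print("drop at",a); found=True; break
    if s["t"]>45: break
    env.movel([.490,.1712,.078],rate=.02)
```

```text
turn t14.6 [0.4903 0.1713 0.078 ] jaw119.2 F [ 1.2 -0.4  1.9] Mz-0.07 w0.0556 j7 1.84
 probe t14.8 [0.4904 0.1714 0.0776] jaw119.1 F [-1.9 -1.8 13.6] Mz-0.03 w0.0558 j7 1.84
turn t15.4 [0.4902 0.1713 0.078 ] jaw108.2 F [ 0.4 -0.7  3.2] Mz-0.08 w0.0560 j7 1.68
 probe t15.7 [0.4903 0.1713 0.0776] jaw108.1 F [-3.5 -1.3 13.4] Mz-0.09 w0.0559 j7 1.68
turn t16.2 [0.4896 0.1711 0.0774] jaw97.2 F [ 0.9 -0.1 -0.9] Mz-0.01 w0.0555 j7 1.52
 probe t16.5 [0.4901 0.1712 0.0763] jaw97.1 F [ 0.9  0.2 -2.1] Mz-0.06 w0.0561 j7 1.52
drop at 97.0
```

Run:
```python
from H import *
env.movel([.490,.1712,.0765],Rj(94.5),rate=.02); st("centre")
for z in (.072,.068,.0665,.064,.062,.0605,.060,.0595,.059):
    env.movel([.490,.1712,z],rate=.02); s=st("z%.4f"%z)
    if s["wrist_force"][2]>25 or (z>.067 and s["wrist_force"][2]>10): print("stop"); break
env.pause(.5); st("hold")
```

```text
centre t16.8 [0.4897 0.1711 0.0763] jaw94.6 F [ 0.4  0.2 -1.5] Mz0.01 w0.0560 j7 1.48
z0.0720 t17.1 [0.4899 0.1712 0.0718] jaw94.5 F [-0.2 -0.1 -1.4] Mz0.02 w0.0557 j7 1.49
z0.0680 t17.5 [0.4899 0.1712 0.0678] jaw94.5 F [ 0.5 -0.1 -2.5] Mz0.04 w0.0559 j7 1.49
z0.0665 t17.7 [0.4899 0.1712 0.0664] jaw94.5 F [ 0.4  0.7 -0.8] Mz0.04 w0.0556 j7 1.49
z0.0640 t18.0 [0.4901 0.1713 0.0643] jaw94.5 F [-1.6  0.2  4.6] Mz0.02 w0.0557 j7 1.49
z0.0620 t18.2 [0.4901 0.1712 0.0623] jaw94.5 F [-2.3 -0.2  6.8] Mz-0.01 w0.0557 j7 1.50
z0.0605 t18.5 [0.4902 0.1713 0.061 ] jaw94.5 F [-2.  -1.2  7.2] Mz-0.05 w0.0561 j7 1.50
z0.0600 t18.8 [0.4901 0.1712 0.0606] jaw94.5 F [-1.7 -1.1  8.7] Mz0.02 w0.0558 j7 1.50
z0.0595 t19.0 [0.4902 0.1713 0.0602] jaw94.5 F [-2.8 -0.9  8.7] Mz0.05 w0.0557 j7 1.50
z0.0590 t19.2 [0.4902 0.1713 0.0602] jaw94.5 F [-4.7 -1.8 14.1] Mz0.01 w0.0556 j7 1.50
hold t19.8 [0.4902 0.1712 0.0602] jaw94.5 F [-4.  -1.5 15.3] Mz0.00 w0.0557 j7 1.50
```

The hard stop came at TCP z 0.0602, 18 mm below the start as expected. I'll add a small margin to the push and take a last look.

Run:
```python
from H import *
env.movel([.490,.1712,.0585],rate=.02); env.pause(.3); st("hold")
for c in ("top","scene"):
    p,d=viewer.read_camera(c); cv2.imwrite(f"pics/{c}2.png",p[:,:,::-1])
    P=cloud(c,d); k=(d>0)&(np.hypot(P[...,0]-.469,P[...,1]+.13)<.03)&(P[...,2]>.078)
    if k.sum()>20: print(c,"bar",k.sum(),cv2.minAreaRect(P[k][:,:2].astype(np.float32)))
```

```text
hold t20.3 [0.4902 0.1713 0.0601] jaw94.5 F [-5.3 -2.1 18.2] Mz-0.04 w0.0557 j7 1.50
top bar 119 ((0.4688549339771271, -0.1303948014974594), (0.04137629643082619, 0.01524781621992588), 61.19816589355469)
scene bar 98 ((0.47320324182510376, -0.1303597092628479), (0.04894581809639931, 0.020559072494506836), 55.91636657714844)
```

View pics/top2.png

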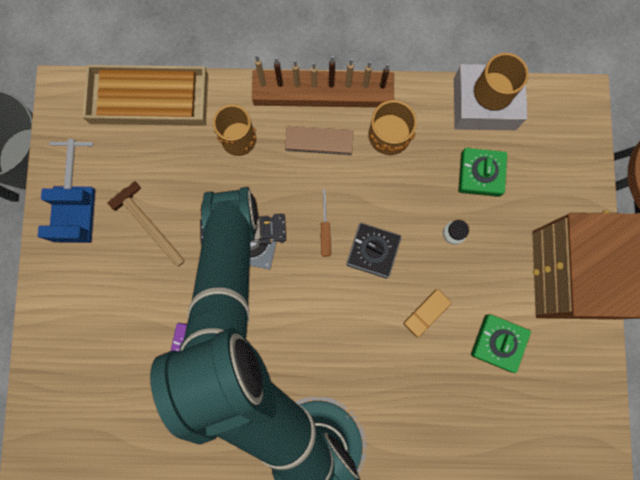

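View pics/scene2.png

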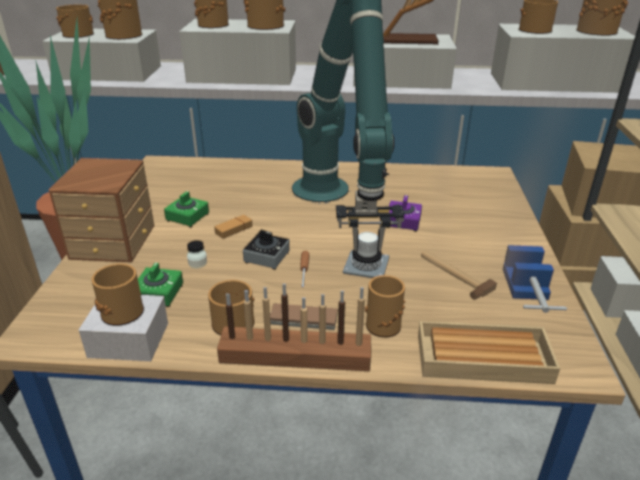

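The scene view shows the gripper holding the cell low on the lamp at (367,243). In the top view the dial at (374,250) still points at its mark, and the gouge, pots and mallet are in the same pixel positions as before.

Run:
```python
from H import *
st(); print(workorder.finish_job())
```

```text
t20.4 [0.4902 0.1713 0.0602] jaw94.5 F [-5.4 -1.7 18.8] Mz-0.05 w0.0559 j7 1.50
the job is handed in; nothing more can be done
None
```

The lamp is ready and the job was handed in at 20.4 s, with the cell still held pushed home in the gripper; no verdict was reported.

- **Dial:** I turned the dimmer knob 69° clockwise. The pointer then bore 62.2° against 62.7° for the long mark. Coarser fits of the bar from the depth images gave 64.1° (top) right after the turn, and 61.2° (top) and 55.9° (scene) at the end. I trust the scene figure least because it sees the bar at a slant.
- **Cell:** I gripped the cell at 40 N and turned it clockwise, probing every 11°. It dropped after 33°, and I turned it about 2.5° further to centre it in the keyways. It went down freely for 12 mm, met the spring, and reached the hard stop 18 mm below the start, as specified. The hold push was 18.8 N.
- **Other things on the table:** the last pictures show everything visible where it was. The arm partly hid the purple look-alike from above, but the scene view shows it unmoved.

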